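Lock a washing machine's levelling foot and cap its stem

ROBOT

A 6-joint arm with a two-finger parallel gripper is mounted at the origin on a cart in front of the work surface, level with it; the furniture and walls round the work are solid. World frame = base frame: x ahead of the robot, y to its left, z up, the work surface at z = 0. Lengths are in m, angles in rad, forces in N, time in s.
With the tool pointing down it reaches from about 0.3 to 0.775 m from the base axis. Payload 14.6 kg.
Tool frame: the origin (TCP) lies at the very end of the fingers, on their centre line; the grasp point (between the pads) lies 19 mm behind it (pinch_z is the distance from the TCP to the grasp point, in m); z points along the fingers, y is the direction in which the jaws open and shut (so a half turn about z gives the same grasp; the last joint's range is limited). The gripper opens to 94 mm and grips with 3 to 60 N. Pads are 16 mm wide; open, the fingers measure 119 mm over their backs; the gripper's body (75 mm by 177 mm) begins 78 mm behind the grasp point.
Start: joints at [1.197, 0.3, 1.521, -0, 1.321, -0.067], TCP at [0.166, 0.524, 0.205] pointing down, gripper open.
Joint ranges: [-3.03, 3.03], [-0.79, 2.21], [0.23, 2.52], [-1.04, 4.18], [0, 3.07], [-2.55, 2.55]. Speed limits (rad/s): [2.22, 2.22, 2.57, 3.14, 3.14, 3.14].

INTERFACE

Orientations are given as [roll, pitch, yaw] about the fixed x, y, z axes, in that order (R = Rz(yaw) Ry(pitch) Rx(roll)).
In Python, from station import get_obs, camera, hand_in, pinch_z gives the robot as it stands.
- The arm moves only by the tool servo_tool, never from a script. Its argument "moves" is a list that holds one entry, the list of rows, each a list of 7 numbers: the turn, a rotation vector about the tool's x, y, z normalised to -1 to 1, where 1 is pi/2 rad, then the shift along the tool's x, y, z normalised to -1 to 1, where 1 is 500 mm, then the closure, from 0 (fully open) to 1 (shut). In form: [[[rx, ry, rz, x, y, z, hand], ...]]. A call has 1 to 12 rows; each row is the pose to reach, as a shift and turn from the pose measured when the call began, along the tool's axes at that moment; what a row does not reach only later rows make up. A row lasts 1/12 s, in which the tool goes at most 41.7 mm and 7.16 degrees, less where a joint would pass 70% of its speed; a pose out of reach is approached as far as the arm can. A call with a number of a shift or a turn outside -1 to 1 is refused whole. A call with a gripper value outside its range is refused whole. The fingers move at their own pace and stop on an object; "squeeze" is the grip in N (left out, the last holds). Time passes only in rows, so rows that repeat a pose let the fingers close. It gives the time, the measured TCP pose, the force and the opening at its end, in the units of the state.
- get_obs(): the state, without advancing time (a new reading comes with each control period).
- camera(name): name is "side" or "top"; returns a dict with "color" (420x560x3 uint8, red, green, blue), "intrinsics" (3x3 intrinsics, pixels), "rvec" (rotation vector, rad) and "tvec" (3), from world to camera coordinates, as OpenCV has them. Camera axes: x right, y down, z forward; pixel columns grow to the right and rows downward; lengths in m; the calibration is good to about 2 mm. A picture is of the moment at which its call begins. There is no depth.
- hand_in(): hands the job in, once; it reports no verdict.
The state is a dict: "time_s": time; "qpos": joint angles; "joint_vel": joint speeds; "tau": joint torques, N m; "ee_pos": TCP position; "eef_rot": TCP orientation; "force": force on the tool from outside, world axes, zero at the start; "moment": the same for the moment, N m; "grip_width": finger opening in m.
Only numpy, scipy, OpenCV 4.12 (cv2) and the standard library are available. Lean on these libraries where they do the work, as an engineer would, in place of code of your own. Each camera call takes 0.05 s, during which the arm holds its last target.

TASK

The washing machine's levelling foot in the grey bracket is set to height: lock it by running the brass jam nut clockwise down its stem onto the lock washer and nipping it up to about 0.6 newton metres (over 0.8 is too much), and let go of it. Then put the red cap fully down over the end of the stem, upright, and leave everything else on the worktop where it is.

Things in the scene. Friction and masses are not known exactly. Their poses are not given: they have to be found in the camera images.
- foot_bracket: Grey steel bridge, fixed to the worktop (90 mm deep along its x, 168 mm wide along its y over its floor flanges; its plate spans 112 mm and has its top at z = 50 mm). It carries the levelling foot of a washing machine, upright: black rubber pad below, 20 mm threaded steel stem up through the middle, which does not turn. Origin: on the worktop, on the stem's axis; z up.
- stem_top (a point): Centre of the stem's flat upper end, 122 mm above the worktop. The stem is 19 mm across, its top 4 mm tapered to 13 mm.
- collar: Dark fixed threaded collar, 27 mm across, standing on the plate round the stem from 50 mm above the worktop up to the lock washer (32 mm across at its foot). Origin: centre of its underside.
- lock_washer: Bright steel lock washer, 29 mm across, 6 mm thick, fixed over the collar's end; its flat top is the nut's seat. How high it sits differs from time to time (top 74 to 77 mm above the worktop) and is not known well enough to tell when the nut touches. Origin: centre of its underside.
- jam_nut: Brass hexagon jam nut on the stem above the washer: 36 mm across flats, 41 mm across corners, 18 mm tall. Origin: centre of its underside, on the stem's axis; its x axis is square to one pair of flats (flats every 60 degrees), z up. Right-hand, coarse thread, 16 mm lead: clockwise from above runs it down 2.55 mm per radian. It starts unseated, 0.6 to 2.6 rad of turning above the washer.
- nut_mid (a point): The middle of the jam nut, on its axis, 9 mm above its underside; axes as the nut's. Free, it turns against a steady drag of about 0.3 N m; once it bears on the washer each further 0.1 rad adds about 0.1 N m and 26 N of clamp force: a total of 0.5 N m is about 50 N of clamp, 0.6 N m about 75 N, 0.8 N m about 125 N. It stays clamped when let go. Fingers may reach down beside the collar, to just above the plate.
- cap: Red plastic thread-protector cap, loose, mouth down: 33 mm across, 33 mm tall, 30 g, bore 23 mm wide and 23 mm deep. Origin: centre of its mouth (its underside); z up. When fitted it rests on the stem's end, with its rim 23 mm below the stem top and just clear of the nut.
- candle_jar: Bystander, to be left alone: candle in a clear glass jar, 76 mm across, 90 mm tall. Origin: centre of its underside.
- scrub_brush: Bystander, to be left alone: grey hand scrubbing brush with a bow handle, 30 x 85 x 55 mm. Origin: centre of its underside.
- spool_green: Bystander, to be left alone: green thread spool, 25 mm across, 50 mm tall. Origin: centre of its underside.
- spool_red: Bystander, to be left alone: red thread spool, 25 mm across, 50 mm tall. Origin: centre of its underside.
Things that resemble listed ones, but are neither listed nor needed, are in the scene too. There is more than one size of the cap; the job needs the larger. What is shaped like the foot_bracket but blue is not meant.

How it is judged:
On the way, in this order (a step that is already met when the one before it is completed fails the run):
1. the jam nut is tight on the lock washer (40 to 130 N of clamp force) and let go (contact force between jam_nut and lock_washer between 40 and 130 N and contact force between the fingers and jam_nut below 0.1 N), for 0.3 s.
2. the cap sits fully down on the stem, let go (horizontal distance between cap and stem_top below 0.004 m and z of cap in the frame of stem_top between -0.027 and -0.019 m and angle between cap's own z axis and vertical below 0.12 rad and contact force between the fingers and cap below 0.1 N), for 0.2 s.
At the end, for the whole second after the job is handed in: The jam nut presses on the lock washer with 40 to 130 N (tightened to roughly 0.5 to 0.8 N m); the cap is on the stem: its mouth within 4 mm of the stem's axis and 19 to 27 mm below the stem's end, tilted less than 0.12 rad, released and at rest (all of step 2 and contact force between jam_nut and lock_washer between 40 and 130 N and linear speed of cap below 0.02 m/s); the robot touches nothing.
It fails at once if the jam nut is overtightened (over 130 N on the lock washer) (contact force between jam_nut and lock_washer above 130 N).
It fails at once if a bystander is moved by more than 30 mm (distance of any of candle_jar, scrub_brush, spool_green, spool_red from where it was at the start of the episode above 0.03 m).
It also fails if it takes over 64 s, if anything falls off the work surface, if the arm or the gripper's body presses on something with over 40 N, if the wrist force passes 120 N, or if a joint passes its speed limit or range.

## Working session

There is one attempt and no reset: what is moved stays moved. The work goes in short steps, Python scripts to look and compute and a tool call to move; the robot and the scene stay as the last step left them, time stands still between calls to the robot, and variables do not carry over. Pictures are saved under pics/ and viewed, and the job is handed in when it is done.

Besides the shell and the picture viewer there is one more tool, called after ">>>" as name([rows], argument=value, ...), one row to a line, values as JSON. servo_tool: Moves the arm, as the interface text tells. Scaled input: -1 to 1 covers 500 mm each way for a shift and pi/2 rad each way for a turn. Its arguments: {"type":"object","properties":{"moves":{"type":"array"},"squeeze":{"type":"number"}},"required":["moves"]}

```bash
ls; mkdir -p pics; python3 - <<'E'
from station import get_obs, camera, pinch_z
import cv2
print(get_obs(), pinch_z)
for n in ("side","top"):
    c=camera(n); cv2.imwrite(f"pics/{n}0.png",c["color"][:,:,::-1]); print(n,c["intrinsics"],c["rvec"],c["tvec"])
E
```

```text
pics
{'time_s': 0.0, 'qpos': array([ 1.19740276e+00,  3.00464433e-01,  1.52158410e+00, -8.54281664e-06,
        1.32071328e+00, -6.66124468e-02]), 'joint_vel': array([ 0.00043194,  0.0011218 ,  0.00141275,  0.00202609,  0.00077373,
       -0.00075273]), 'tau': array([ 2.99015795e-03, -5.31788242e+01, -3.52755976e+01,  7.09837954e-02,
        2.42261623e-02, -4.22737446e-05]), 'ee_pos': array([0.16600885, 0.52406704, 0.20488871]), 'eef_rot': array([-3.14042553e+00, -6.95668609e-05,  2.83481361e+00]), 'force': array([0.2305067 , 0.5559988 , 0.95502409]), 'moment': array([ 0.00324541, -0.03549958, -0.00346318]), 'grip_width': 0.09428385612261957} 0.0188
side [[454.27849579   0.         277.72301154]
 [  0.         454.27849579 210.55583663]
 [  0.           0.           1.        ]] [ 2.13204138 -0.43664157  0.20251732] [-0.54811612  0.24144199  0.82364565]
top [[382.62931988   0.         284.18261745]
 [  0.         382.62931988 211.13748458]
 [  0.           0.           1.        ]] [ 2.1800392  -2.1836442   0.09769129] [0.03143143 0.62377468 1.09046807]
```

View pics/side0.png

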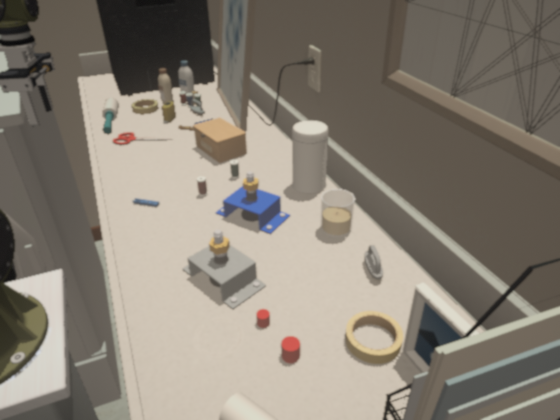

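View pics/top0.png

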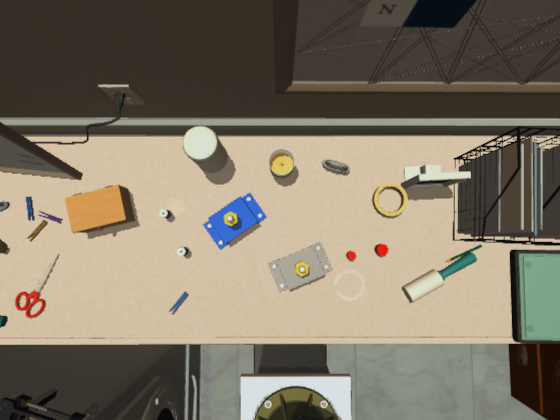

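```bash
cat > h.py <<'E'
import numpy as np, cv2
from station import get_obs, camera, pinch_z
def proj(c,p):
    return cv2.projectPoints(np.atleast_2d(np.array(p,float)),c["rvec"],c["tvec"],c["intrinsics"],None)[0][:,0]
def back(c,uv,z):
    R=cv2.Rodrigues(c["rvec"])[0]; o=-R.T@c["tvec"]
    d=R.T@np.linalg.solve(c["intrinsics"],np.array([uv[0],uv[1],1.]))
    return o+d*(z-o[2])/d[2]
def crop(c,x0,y0,w,h,s,name):
    cv2.imwrite(f"pics/{name}.png",cv2.resize(c["color"][y0:y0+h,x0:x0+w,::-1],None,fx=s,fy=s,interpolation=cv2.INTER_CUBIC))
E
python3 - <<'E'
from h import *
s=camera("side");t=camera("top")
print(proj(t,[[0,0,0],get_obs()["ee_pos"]]),proj(s,[[0,0,0],get_obs()["ee_pos"]]))
for c in(s,t):
    R=cv2.Rodrigues(c["rvec"])[0]; print(-R.T@c["tvec"])
crop(t,255,225,150,90,5,"t1"); crop(s,180,220,130,150,4,"s1")
for uv,z in [((303,269),.122),((381,250),.033),((351,256),.028),((166,214),.05),((182,252),.05),((282,160),.09),((336,166),.05)]: print(uv,back(t,uv,z))
for uv,z in [((218,234),.122),((290,345),.033),((263,314),.028)]: print(uv,back(s,uv,z))
E
```

```text
[[295.21144596 430.01090963]
 [ 74.2950283  399.7607075 ]] [[-24.58826511 343.72221152]
 [ 43.09294808 118.28686011]]
[ 0.31033126 -0.71804555  0.65209107]
[0.53099075 0.03743146 1.13835456]
(303, 269) [ 0.46284938 -0.01824878  0.122     ]
(381, 250) [ 0.51056807 -0.24808582  0.033     ]
(351, 256) [ 0.49341601 -0.1622376   0.028     ]
(166, 214) [0.61410462 0.36705718 0.05      ]
(182, 252) [0.5063983  0.31939579 0.05      ]
(282, 160) [0.7611589  0.03660215 0.09      ]
(336, 166) [ 0.75228714 -0.11920124  0.05      ]
(218, 234) [ 0.46176511 -0.02260792  0.122     ]
(290, 345) [ 0.51108032 -0.25458431  0.033     ]
(263, 314) [ 0.49573454 -0.16692468  0.028     ]
```

View pics/t1.png

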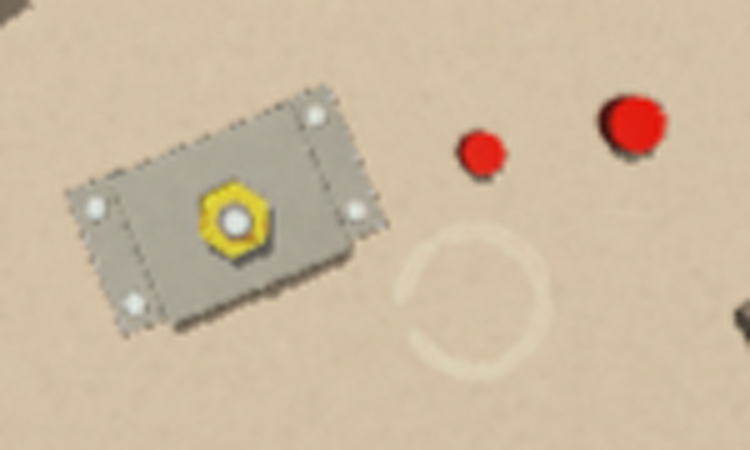

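View pics/s1.png

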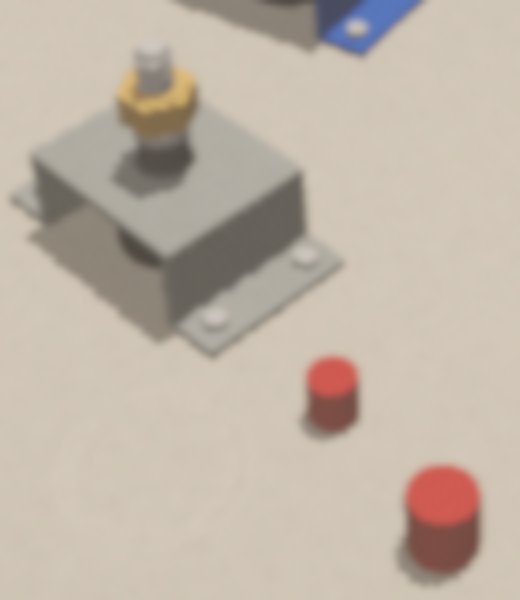

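```bash
cat > fit.py <<'E'
from h import *
from scipy.optimize import minimize
def mask(c,kind,box):
    hsv=cv2.cvtColor(c["color"],cv2.COLOR_RGB2HSV); H,S,V=[hsv[...,i].astype(int) for i in range(3)]
    if kind=="red": m=((H<8)|(H>172))&(S>130)&(V>40)
    else: m=(H>10)&(H<35)&(S>110)&(V>50)
    o=np.zeros(m.shape,np.float32); x0,y0,x1,y1=box; o[y0:y1,x0:x1]=m[y0:y1,x0:x1]; return o
def prism(x,y,z,yaw,r,n,h):
    a=yaw+np.arange(n)*2*np.pi/n+np.pi/n
    return np.vstack([np.c_[x+r*np.cos(a),y+r*np.sin(a),np.full(n,zz)] for zz in (z,z+h)])
def sil(c,P,box,ss=8):
    x0,y0,x1,y1=box
    uv=(proj(c,P)-[x0,y0]+.5)*ss
    im=np.zeros(((y1-y0)*ss,(x1-x0)*ss),np.uint8)
    cv2.fillConvexPoly(im,cv2.convexHull(np.round(uv*16).astype(np.int32)),1,cv2.LINE_8,4)
    return cv2.resize(im.astype(np.float32),None,fx=1/ss,fy=1/ss,interpolation=cv2.INTER_AREA)
E
python3 - <<'E'
from fit import *
s=camera("side");t=camera("top")
# cap: cylinder
ms=mask(s,"red",(275,330,306,366)); mt=mask(t,"red",(370,238,394,262))
print(ms.sum(),mt.sum())
def cost(p,h=.033,r=.0165):
    P=prism(p[0],p[1],0,0,r,40,h); e=0
    for c,m,b,o in((s,ms,(275,330,306,366),p[2:4]),(t,mt,(370,238,394,262),(0,0))):
        x0,y0,x1,y1=b; e+=((sil(c,P,b)-m[y0:y1,x0:x1])**2).sum()
    return e
# per camera and joint
def cc(c,m,b):
    x0,y0,x1,y1=b
    f=lambda p:((sil(c,prism(p[0],p[1],0,0,.0165,40,.033),b)-m[y0:y1,x0:x1])**2).sum()
    r=minimize(f,[.51,-.25],method="Nelder-Mead",options=dict(initial_simplex=[[.50,-.25],[.52,-.25],[.51,-.265]]));return r.x,r.fun
print(cc(s,ms,(275,330,306,366)),cc(t,mt,(370,238,394,262)))
bs=(200,225,240,260);bt=(288,255,318,283)
ms=mask(s,"y",bs);mt=mask(t,"y",bt)
print(ms.sum(),mt.sum())
cv2.imwrite("pics/m.png",cv2.resize(np.hstack([ms[225:260,200:240],mt[250:285,288:318]])*255,None,fx=8,fy=8,interpolation=cv2.INTER_NEAREST))
# fill the stem region in masks: ignore pixels in stem silhouette (z+18..122)
def f(p,use="st"):
    x,y,z,yaw=p[:4];e=0
    for n,c,m,b in(("s",s,ms,bs),("t",t,mt,bt)):
        if n not in use: continue
        x0,y0,x1,y1=b
        w=1-np.clip(sil(c,prism(x,y,z+.018,0,.0115,24,.122-z-.018),b)*2,0,1)
        e+=(w*(sil(c,prism(x,y,z,yaw,.0208,6,.018),b)-m[y0:y1,x0:x1])**2).sum()
    return e
best=[]
for yaw in np.radians([-25,-10,5,20]):
  for use in("st","t"):
    x0=np.array([.462,-.02,.08,yaw]); sx=[x0]+[x0+np.eye(4)[i]*d for i,d in enumerate([.005,.005,.005,.15])]
    if use=="t":
        r=minimize(lambda q:f([q[0],q[1],.08,q[2]],"t"),x0[[0,1,3]],method="Nelder-Mead",options=dict(initial_simplex=[v[[0,1,3]] for v in (sx[0],sx[1],sx[2],sx[4])]))
    else: r=minimize(f,x0,method="Nelder-Mead",options=dict(initial_simplex=sx))
    print(use,r.fun,r.x.round(4))
E
```

```text
204.0 124.0
(array([ 0.52356478, -0.22761563]), np.float64(172.6005859375)) (array([ 0.51223055, -0.25190397]), np.float64(8.166015625))
83.0 129.0
st 131.80270385742188 [ 0.4627 -0.0147  0.0849 -0.2365]
t 3.5 [ 0.4625 -0.0152 -0.5978]
st 131.5858154296875 [ 0.4626 -0.0148  0.0849 -0.233 ]
t 3.403564453125 [ 0.4626 -0.0151 -0.5973]
st 132.6431884765625 [ 0.463  -0.0144  0.0871 -0.2207]
t 3.5029296875 [ 0.4625 -0.0152  0.4448]
st 137.21029663085938 [ 0.4628 -0.0145  0.0848  0.4498]
t 3.385986328125 [ 0.4625 -0.0151  0.4493][ WARN:0@3.550] global loadsave.cpp:1063 imwrite_ Unsupported depth image for selected encoder is fallbacked to CV_8U.
```

View pics/m.png

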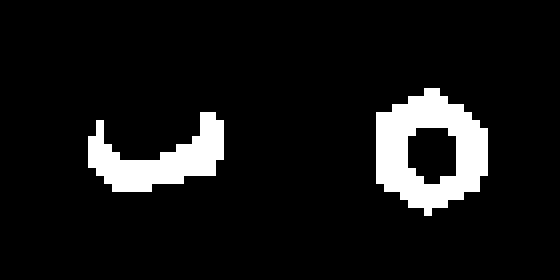

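```bash
cat > fit2.py <<'E'
from fit import *
def smask(c,kind,box):
    hsv=cv2.cvtColor(c["color"],cv2.COLOR_RGB2HSV); H,S,V=[hsv[...,i].astype(int) for i in range(3)]
    m=((H<8)|(H>172))&(S>95) if kind=="red" else (H>8)&(H<35)&(S>75)
    o=np.zeros(m.shape,np.float32); x0,y0,x1,y1=box; o[y0:y1,x0:x1]=m[y0:y1,x0:x1]; return o
E
python3 - <<'E'
from fit2 import *
s=camera("side");t=camera("top")
hsv=cv2.cvtColor(s["color"],cv2.COLOR_RGB2HSV)
print(hsv[337:364:2,290].tolist()); print(hsv[238:262:1,219].tolist())
b=(275,330,306,366);ms=smask(s,"red",b);print(ms.sum())
x0,y0,x1,y1=b
f=lambda p:((sil(s,prism(p[0],p[1],0,0,.0165,40,.033),b)-ms[y0:y1,x0:x1])**2).sum()
r=minimize(f,[.51,-.25],method="Nelder-Mead",options=dict(initial_simplex=[[.50,-.25],[.52,-.25],[.51,-.265]]));print(r.x,r.fun)
bs=(200,225,240,260);m=smask(s,"y",bs);x0,y0,x1,y1=bs
for yaw in(-.3,-.597):
  def g(p):
    x,y,z=.4626,p[0],p[1]; x=p[2]
    w=1-np.clip(sil(s,prism(x,y,z+.018,0,.0115,24,.122-z-.018),bs)*2,0,1)
    return (w*(sil(s,prism(x,y,z,-.597,.0208,6,.018),bs)-m[y0:y1,x0:x1])**2).sum()
  r=minimize(g,[-.018,.08,.463],method="Nelder-Mead",options=dict(initial_simplex=[[-.018,.08,.463],[-.022,.08,.463],[-.018,.086,.463],[-.018,.08,.469]]));print(r.x,r.fun)
for xx,y,z in((.4626,-.0151,.08),(.463,-.018,.08)): print(proj(s,[[xx,y,.122],[xx,y,z]]),proj(t,[[xx,y,.122]]))
cv2.imwrite("pics/m2.png",cv2.resize((np.hstack([m[225:260,200:240]*255,ms[330:365,275:306]*255])).astype(np.uint8),None,fx=8,fy=8,interpolation=cv2.INTER_NEAREST))
E
```

```text
[[3, 140, 206], [2, 154, 207], [2, 154, 207], [2, 154, 207], [2, 154, 207], [2, 153, 208], [2, 153, 204], [3, 136, 157], [5, 115, 124], [5, 114, 123], [4, 112, 123], [5, 114, 123], [5, 110, 123], [9, 73, 133]]
[[15, 26, 135], [14, 25, 132], [16, 25, 130], [17, 28, 129], [17, 39, 132], [17, 73, 150], [19, 105, 177], [20, 115, 197], [20, 118, 197], [19, 117, 170], [18, 107, 140], [17, 104, 130], [17, 104, 128], [17, 104, 128], [17, 100, 128], [17, 83, 129], [17, 53, 129], [15, 33, 124], [14, 29, 115], [15, 31, 99], [15, 35, 88], [16, 39, 85], [15, 36, 85], [18, 36, 85]]
389.0
[ 0.51436744 -0.24884186] 78.14453125
[-0.01501808  0.08328529  0.46260795] 26.433837890625
[-0.01501808  0.08328529  0.46260795] 26.433837890625
[[217.32581347 231.75998847]
 [219.3328513  248.55592428]] [[301.80506517 269.09837652]]
[[217.94359642 232.52995001]
 [219.93916496 249.34477214]] [[302.90520591 268.94249683]]
```

View pics/m2.png

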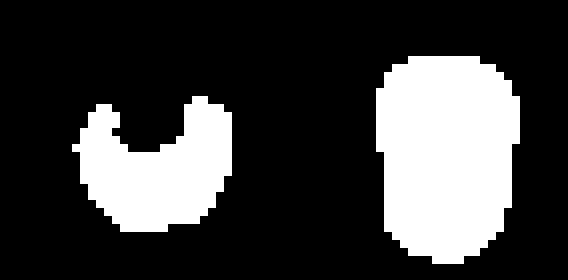

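```bash
cat > rel.py <<'E'
import sys,numpy as np
from station import get_obs
from scipy.spatial.transform import Rotation as Ro
def rel(x,y,z,yaw):
    o=get_obs(); R=Ro.from_euler("xyz",o["eef_rot"]); T=Ro.from_euler("xyz",[np.pi,0,yaw])
    rv=(R.inv()*T).as_rotvec()/(np.pi/2); sh=R.inv().apply(np.array([x,y,z])-o["ee_pos"])/.5
    print("rot",rv.round(4),"shift",sh.round(4),"q",o["qpos"].round(3),"t",o["time_s"],"f",o["force"].round(2),"m",o["moment"].round(3))
if __name__=="__main__": rel(*map(float,sys.argv[1:]))
E
python3 rel.py .4626 -.0151 .2 3.068
```

```text
rot [-1.000e-04 -1.000e-04 -1.485e-01] shift [-0.8912 -0.8493  0.0108] q [ 1.197  0.3    1.521  0.     1.321 -0.067] t 0.4 f [-0.33  0.1  -0.29] m [-0.005  0.034 -0.028]
```

>>> servo_tool([
  [[0,0,-0.1485,-0.891,-0.849,0.01,0],[0,0,-0.1485,-0.891,-0.849,0.01,0],[0,0,-0.1485,-0.891,-0.849,0.01,0],[0,0,-0.1485,-0.891,-0.849,0.01,0],[0,0,-0.1485,-0.891,-0.849,0.01,0],[0,0,-0.1485,-0.891,-0.849,0.01,0],[0,0,-0.1485,-0.891,-0.849,0.01,0],[0,0,-0.1485,-0.891,-0.849,0.01,0],[0,0,-0.1485,-0.891,-0.849,0.01,0],[0,0,-0.1485,-0.891,-0.849,0.01,0],[0,0,-0.1485,-0.891,-0.849,0.01,0],[0,0,-0.1485,-0.891,-0.849,0.01,0]],
], squeeze=40)

```text
time_s: 1.4
ee_pos: [0.4072, 0.0847, 0.2017]
eef_rot: [-3.142, 0.001, 3.068]
force: [-0.0, 0.1, -0.0]
grip_width: 0.0941
```

```bash
python3 rel.py .4626 -.0151 .2 3.068
```

```text
rot [-0.      0.0005  0.    ] shift [-0.1252 -0.1909  0.0035] q [ 1.170e-01 -1.000e-03  1.876e+00 -0.000e+00  1.266e+00 -1.380e+00] t 1.4 f [-0.04  0.06 -0.02] m [ 0.032 -0.008 -0.013]
```

>>> servo_tool([
  [[0,0.0005,0,-0.125,-0.191,0.003,0],[0,0.0005,0,-0.125,-0.191,0.003,0],[0,0.0005,0,-0.125,-0.191,0.003,0],[0,0.0005,0,-0.125,-0.191,0.003,0],[0,0.0005,0,-0.125,-0.191,0.08,0],[0,0.0005,0,-0.125,-0.191,0.12,0],[0,0.0005,0,-0.125,-0.191,0.12,0]],
])

```text
time_s: 1.98
ee_pos: [0.4605, -0.0148, 0.1383]
eef_rot: [3.141, -0.006, 3.068]
force: [0.3, 0.5, 0.8]
grip_width: 0.0937
```

```bash
python3 rel.py .4626 -.0151 .073 3.068; python3 - <<'E'
from h import *
s=camera("side");t=camera("top")
crop(t,255,225,100,80,6,"t2"); crop(s,150,150,130,130,4,"s2")
E
```

```text
rot [ 0.0002 -0.0039 -0.0002] shift [-0.0049 -0.0003  0.1305] q [-0.112  0.177  1.839  0.     1.131 -1.609] t 1.9833 f [0.26 0.53 0.84] m [-0.02  -0.021 -0.06 ]
```

View pics/s2.png

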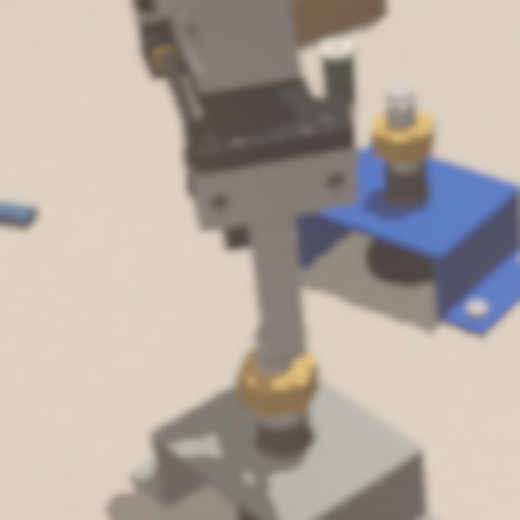

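>>> servo_tool([
  [[0,-0.004,0,-0.005,0,0.05,0],[0,-0.004,0,-0.005,0,0.1,0],[0,-0.004,0,-0.005,0,0.13,0],[0,-0.004,0,-0.005,0,0.13,0],[0,-0.004,0,-0.005,0,0.13,0]],
])

```text
time_s: 2.5
ee_pos: [0.4657, -0.0148, 0.0787]
eef_rot: [3.142, 0.007, 3.069]
force: [-0.3, 0.7, 0.9]
grip_width: 0.0942
```

```bash
python3 rel.py .4626 -.0151 .073 3.068; python3 - <<'E'
from h import *
s=camera("side");t=camera("top")
crop(s,150,150,130,130,4,"s3")
E
```

```text
rot [0.     0.0045 0.0005] shift [ 0.0062 -0.001   0.0114] q [-0.111  0.267  1.888  0.     0.979 -1.609] t 2.5 f [-0.31  0.67  0.89] m [0.064 0.054 0.029]
```

View pics/s3.png

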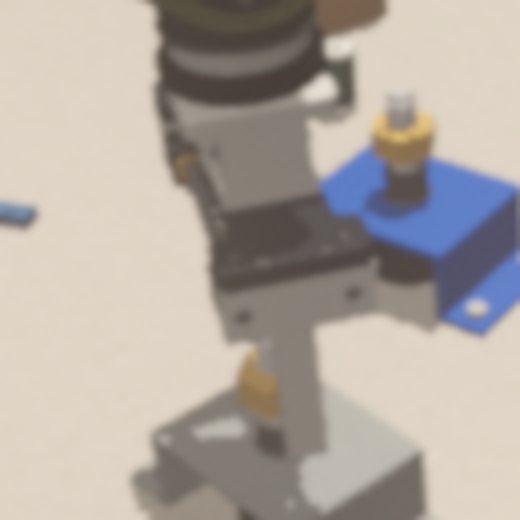

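>>> servo_tool([
  [[0,0.0045,0,0.006,-0.001,0.011,0],[0,0.0045,0,0.006,-0.001,0.011,0],[0,0.0045,0,0.006,-0.001,0.011,0.3],[0,0.0045,0,0.006,-0.001,0.011,0.5]],
])

```text
time_s: 2.93
ee_pos: [0.4633, -0.0153, 0.0741]
eef_rot: [-3.142, 0.002, 3.069]
force: [-0.4, -0.1, 0.9]
grip_width: 0.0843
```

```bash
python3 rel.py .4626 -.0151 .073 3.068
```

```text
rot [-0.      0.0013  0.0003] shift [0.0014 0.0003 0.0022] q [-0.112  0.272  1.894  0.     0.973 -1.61 ] t 2.9333 f [-0.41 -0.09  0.88] m [-0.007 -0.022 -0.024]
```

>>> servo_tool([
  [[0,0.001,0,0.0005,0,0.002,1],[0,0.001,0,0.0005,0,0.002,1],[0,0.001,0,0.0005,0,0.002,1],[0,0.001,0,0.0005,0,0.002,1],[0,0.001,0,0.0005,0,0.002,1],[0,0.001,0,0.0005,0,0.002,1],[0,0.001,0,0.0005,0,0.002,1],[0,0.001,0,0.0005,0,0.002,1],[0,0.001,0,0.0005,0,0.002,1],[0,0.001,0,0.0005,0,0.002,1]],
], squeeze=40)

```text
time_s: 3.77
ee_pos: [0.4631, -0.0139, 0.0731]
eef_rot: [3.139, 0.001, 3.069]
force: [2.2, 13.9, -0.1]
grip_width: 0.0355
```

```bash
python3 rel.py .4626 -.0151 .073 3.068
```

```text
rot [0.0015 0.0004 0.0004] shift [ 0.0008 -0.0025  0.0002] q [-0.11   0.274  1.895  0.003  0.972 -1.61 ] t 3.7667 f [ 2.23 13.91 -0.1 ] m [ 2.385 -0.247  0.023]
```

>>> servo_tool([
  [[0,0,0.05,0,0,0.0004,1],[0,0,0.1,0,0,0.0008,1],[0,0,0.15,0,0,0.0012,1],[0,0,0.2,0,0,0.0016,1],[0,0,0.25,0,0,0.002,1],[0,0,0.3,0,0,0.0024,1]],
])

```text
time_s: 4.27
ee_pos: [0.4632, -0.0136, 0.0719]
eef_rot: [3.139, -0.001, 2.594]
force: [1.6, 3.5, -0.5]
grip_width: 0.0356
```

```bash
python3 rel.py .4626 -.0139 .073 3.068
```

```text
rot [ 1.900e-03  1.000e-04 -3.019e-01] shift [ 0.0006 -0.0012 -0.0022] q [-0.11   0.276  1.895  0.003  0.969 -1.135] t 4.2667 f [ 1.65  3.49 -0.45] m [ 0.454 -0.184  0.153]
```

>>> servo_tool([
  [[0,0,0.05,0,0,0.0004,1],[0,0,0.1,0,0,0.0008,1],[0,0,0.15,0,0,0.0012,1],[0,0,0.2,0,0,0.0016,1],[0,0,0.25,0,0,0.002,1],[0,0,0.3,0,0,0.0024,1]],
])

```text
time_s: 4.77
ee_pos: [0.4634, -0.0134, 0.0707]
eef_rot: [3.139, -0.002, 2.119]
force: [2.8, 1.9, -2.0]
grip_width: 0.0358
```

```bash
python3 rel.py .4626 -.0139 .073 3.068
```

```text
rot [ 2.100e-03 -2.000e-04 -6.041e-01] shift [-0.0001 -0.0019 -0.0046] q [-0.11   0.278  1.896  0.004  0.966 -0.66 ] t 4.7667 f [ 2.85  1.93 -1.99] m [ 0.238 -0.275  0.185]
```

>>> servo_tool([
  [[0,0,0.05,0,0,0.0004,1],[0,0,0.1,0,0,0.0008,1],[0,0,0.15,0,0,0.0012,1],[0,0,0.2,0,0,0.0016,1]],
])

```text
time_s: 5.1
ee_pos: [0.4636, -0.0133, 0.0699]
eef_rot: [3.139, -0.002, 1.801]
force: [2.0, 1.5, -2.1]
grip_width: 0.0357
```

```bash
python3 rel.py .4626 -.0139 .073 3.068;  python3 - <<'E'
from h import *
s=camera("side");t=camera("top")
crop(s,180,200,80,80,7,"s4")
E
```

```text
rot [ 2.300e-03 -3.000e-04 -8.064e-01] shift [-0.0008 -0.0022 -0.0062] q [-0.109  0.28   1.896  0.004  0.964 -0.342] t 5.1 f [ 2.04  1.54 -2.08] m [-0.02  -0.238  0.17 ]
```

View pics/s4.png

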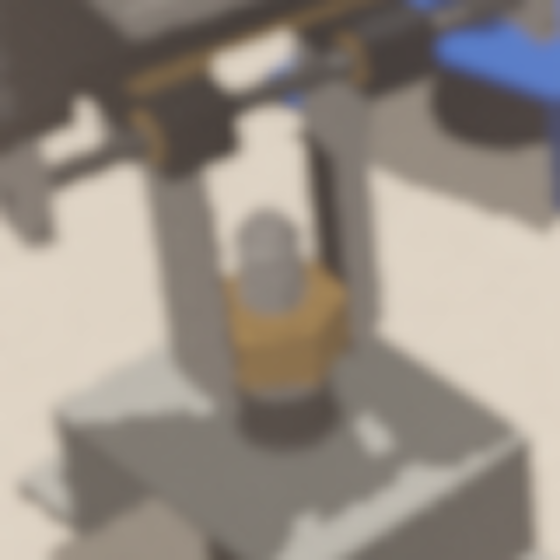

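>>> servo_tool([
  [[0,0,0.05,0,0,0.0004,1],[0,0,0.1,0,0,0.0008,1],[0,0,0.15,0,0,0.0012,1],[0,0,0.2,0,0,0.0016,1]],
])

```text
time_s: 5.53
ee_pos: [0.4637, -0.0133, 0.0691]
eef_rot: [3.14, -0.003, 1.489]
force: [2.0, -0.1, -2.0]
grip_width: 0.0357
```

```bash
python3 rel.py .4626 -.0139 .073 3.068
```

```text
rot [ 2.6000e-03 -6.0000e-04 -1.0055e+00] shift [-0.0014 -0.0021 -0.0078] q [-0.109  0.281  1.897  0.004  0.961 -0.029] t 5.5333 f [ 1.95 -0.1  -2.02] m [-0.015 -0.254  0.14 ]
```

>>> servo_tool([
  [[0,0,0.05,0,0,0.0004,1],[0,0,0.1,0,0,0.0008,1],[0,0,0.15,0,0,0.0012,1]],
])

```text
time_s: 5.78
ee_pos: [0.4639, -0.0133, 0.0685]
eef_rot: [3.14, -0.003, 1.253]
force: [2.7, 0.7, -1.3]
grip_width: 0.0356
```

```bash
sed -i 's/"f",o\["force"\]/"tau6",o["tau"][5].round(3),"yaw",o["eef_rot"][2].round(3),"f",o["force"]/' rel.py; python3 rel.py .4626 -.0139 .073 3.068
```

```text
rot [ 2.7000e-03 -7.0000e-04 -1.1557e+00] shift [-0.0019 -0.002  -0.009 ] q [-0.109  0.282  1.897  0.004  0.96   0.207] t 5.7833 tau6 -1.814 yaw 1.253 f [ 2.66  0.65 -1.26] m [-0.055 -0.306  0.162]
```

>>> servo_tool([
  [[0,0,0.05,0,0,0.0004,1],[0,0,0.1,0,0,0.0008,1],[0,0,0.13,0,0,0.001,1]],
])

```text
time_s: 6.03
ee_pos: [0.464, -0.0133, 0.0681]
eef_rot: [3.14, -0.004, 1.048]
force: [0.4, -0.7, -0.3]
grip_width: 0.0357
```

```bash
python3 rel.py .4626 -.0139 .073 3.068
```

```text
rot [ 2.800e-03 -7.000e-04 -1.286e+00] shift [-0.0023 -0.0018 -0.0098] q [-0.109  0.283  1.897  0.003  0.959  0.412] t 6.0333 tau6 0.056 yaw 1.048 f [ 0.38 -0.73 -0.26] m [-0.085  0.055  0.484]
```

>>> servo_tool([
  [[0,0,0.05,0,0,0.0004,1],[0,0,0.1,0,0,0.0008,1]],
])

```text
time_s: 6.2
ee_pos: [0.4641, -0.0134, 0.0679]
eef_rot: [3.141, -0.003, 0.892]
force: [-0.9, -0.0, 3.1]
grip_width: 0.0358
```

```bash
python3 rel.py .4626 -.0139 .073 3.068
```

```text
rot [ 2.8000e-03 -5.0000e-04 -1.3855e+00] shift [-0.0026 -0.0016 -0.0102] q [-0.109  0.284  1.897  0.003  0.958  0.568] t 6.2 tau6 -1.134 yaw 0.892 f [-0.9  -0.03  3.11] m [-0.119  0.301  0.995]
```

>>> servo_tool([
  [[0,0,0,0,0,0,1],[0,0,0,0,0,0,1]],
])

```text
time_s: 6.37
ee_pos: [0.4641, -0.0134, 0.0679]
eef_rot: [3.141, -0.004, 0.895]
force: [1.3, 0.0, -0.7]
grip_width: 0.036
```

```bash
python3 rel.py .4626 -.0139 .073 3.068
```

```text
rot [ 2.8000e-03 -6.0000e-04 -1.3831e+00] shift [-0.0026 -0.0016 -0.0101] q [-0.109  0.284  1.897  0.003  0.958  0.564] t 6.3667 tau6 0.073 yaw 0.895 f [ 1.28  0.03 -0.68] m [-0.114  0.051 -0.455]
```

```bash
python3 - <<'E'
from h import *
for i in range(8):
    o=get_obs(); print(o["time_s"],o["moment"].round(3),o["force"].round(2),o["eef_rot"][2].round(4),o["qpos"][5].round(4),o["tau"][5].round(3),round(o["grip_width"],5))
    s=camera("side")
crop(s,180,200,80,80,7,"s5")
E
```

```text
6.3667 [-0.114  0.051 -0.455] [ 1.28  0.03 -0.68] 0.8954 0.5645 0.073 0.03599
6.4167 [-0.122  0.052 -0.378] [ 0.33 -0.07 -0.9 ] 0.8951 0.5646 -0.292 0.03563
6.4667 [-0.066  0.103 -0.299] [ 1.31  0.76 -1.55] 0.8945 0.5652 -0.385 0.03605
6.5167 [ 0.018  0.027 -0.285] [ 1.42  0.03 -1.33] 0.8939 0.5658 -0.385 0.03561
6.5667 [-0.073  0.006 -0.316] [ 0.75  1.49 -2.01] 0.8934 0.5664 -0.361 0.03569
6.6167 [-0.066  0.11  -0.305] [ 2.07  0.23 -0.7 ] 0.893 0.5668 -0.334 0.03571
6.6667 [-0.027  0.055 -0.256] [ 0.7   1.18 -0.16] 0.8927 0.5672 -0.311 0.03582
6.7167 [-0.078  0.019 -0.27 ] [ 1.58  0.45 -1.21] 0.8925 0.5674 -0.292 0.0354
```

View pics/s5.png

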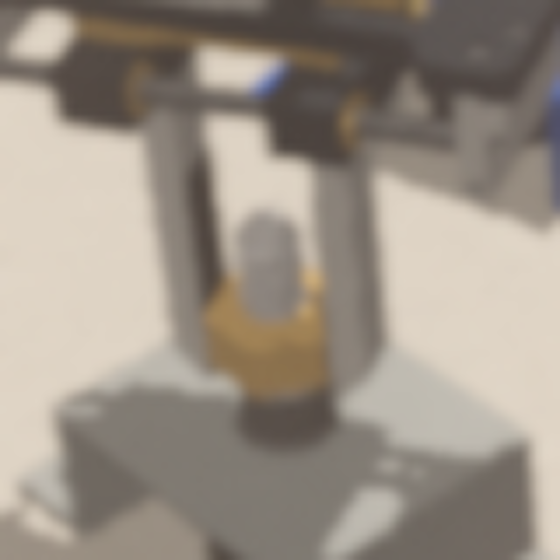

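>>> servo_tool([
  [[0,0,0.004,0,0,0,1],[0,0,0.008,0,0,0,1],[0,0,0.012,0,0,0,1],[0,0,0.015,0,0,0,1],[0,0,0.018,0,0,0,1],[0,0,0.021,0,0,0,1]],
])

```text
time_s: 7.27
ee_pos: [0.4641, -0.0134, 0.0679]
eef_rot: [3.141, -0.003, 0.859]
force: [1.5, -0.3, -1.5]
grip_width: 0.0355
```

```bash
python3 - <<'E'
from h import *
for i in range(6):
    o=get_obs(); print(o["time_s"],o["moment"].round(3),o["force"].round(2),o["eef_rot"][2].round(4),o["tau"][5].round(3),round(o["grip_width"],5))
    s=camera("side")
E
```

```text
7.2667 [-0.066 -0.035  0.775] [ 1.48 -0.3  -1.49] 0.8595 0.619 0.03553
7.3167 [-0.134 -0.074  0.742] [ 0.4   0.33 -1.15] 0.8591 0.627 0.03573
7.3667 [-0.094  0.011  0.659] [ 0.55  0.48 -1.14] 0.8595 0.796 0.03578
7.4167 [-0.096 -0.029  0.691] [ 1.42  0.57 -1.96] 0.8596 0.733 0.03597
7.4667 [-0.124 -0.074  0.688] [ 1.52 -0.25 -1.52] 0.8597 0.701 0.03559
7.5167 [-0.137 -0.079  0.645] [ 1.17 -0.82 -1.59] 0.8596 0.692 0.03546
```

>>> servo_tool([
  [[0,0,0,0,0,0,0.3],[0,0,0,0,0,0,0.3],[0,0,0,0,0,0,0],[0,0,0,0,0,0,0],[0,0,0,0,0,0,0],[0,0,0,0,0,0,0],[0,0,0,0,0,0,0],[0,0,0,0,0,0,0]],
])

```text
time_s: 8.23
ee_pos: [0.4641, -0.0134, 0.0679]
eef_rot: [3.141, -0.003, 0.859]
force: [-0.7, -0.4, -0.1]
grip_width: 0.0855
```

```bash
python3 rel.py .512 -.251 .16 0
```

```text
rot [-4.000e-04 -2.300e-03  5.471e-01] shift [-0.2967  0.383  -0.1849] q [-0.109  0.284  1.897  0.003  0.958  0.601] t 8.2333 tau6 0.001 yaw 0.859 f [-0.72 -0.42 -0.14] m [-0.066  0.117 -0.009]
```

>>> servo_tool([
  [[0,0,0,0,0,-0.07,0],[0,0,0,0,0,-0.14,0],[0,0,0,0,0,-0.19,0],[0,0,0,0,0,-0.2,0]],
])

```text
time_s: 8.57
ee_pos: [0.4653, -0.0138, 0.1721]
eef_rot: [3.136, -0.007, 0.86]
force: [-0.2, -0.3, 0.5]
grip_width: 0.0939
```

```bash
python3 rel.py .5133 -.2495 .16 1.571
```

```text
rot [ 0.0053 -0.0029 -0.453 ] shift [-0.2947  0.3804  0.0244] q [-0.11   0.138  1.799  0.003  1.195  0.601] t 8.5667 tau6 -0.003 yaw 0.86 f [-0.22 -0.32  0.47] m [-0.046  0.082  0.023]
```

>>> servo_tool([
  [[0.005,-0.003,-0.453,-0.295,0.38,0.02,0],[0.005,-0.003,-0.453,-0.295,0.38,0.02,0],[0.005,-0.003,-0.453,-0.295,0.38,0.02,0],[0.005,-0.003,-0.453,-0.295,0.38,0.02,0],[0.005,-0.003,-0.453,-0.295,0.38,0.02,0],[0.005,-0.003,-0.453,-0.295,0.38,0.02,0],[0.005,-0.003,-0.453,-0.295,0.38,0.02,0],[0.005,-0.003,-0.453,-0.295,0.38,0.02,0],[0.005,-0.003,-0.453,-0.295,0.38,0.02,0]],
])

```text
time_s: 9.32
ee_pos: [0.5126, -0.249, 0.1613]
eef_rot: [-3.141, -0.001, 1.568]
force: [0.4, 0.2, -0.1]
grip_width: 0.094
```

```bash
python3 rel.py .5133 -.2495 .05 1.571; python3 - <<'E'
from fit2 import *
s=camera("side");t=camera("top")
crop(s,180,200,140,160,4,"s6")
bs=(200,225,240,262);m=smask(s,"y",bs);x0,y0,x1,y1=bs
def g(p):
    z,yaw=p;x,y=.4626,-.0151
    w=1-np.clip(sil(s,prism(x,y,z+.018,0,.0115,24,.122-z-.018),bs)*2,0,1)
    return (w*(sil(s,prism(x,y,z,yaw,.0208,6,.018),bs)-m[y0:y1,x0:x1])**2).sum()
r=minimize(g,[.078,.3],method="Nelder-Mead",options=dict(initial_simplex=[[.078,.3],[.083,.3],[.078,.1]]));print(r.x,r.fun)
E
```

```text
rot [-0.0006 -0.0004 -0.0018] shift [-0.0012  0.0015  0.2227] q [-0.516  0.383  1.516  0.     1.244 -0.514] t 9.3167 tau6 -0.344 yaw 1.568 f [ 0.37  0.24 -0.08] m [-0.044  0.123 -0.013]
[0.0764181  0.34098754] 31.17890167236328
```

View pics/s6.png

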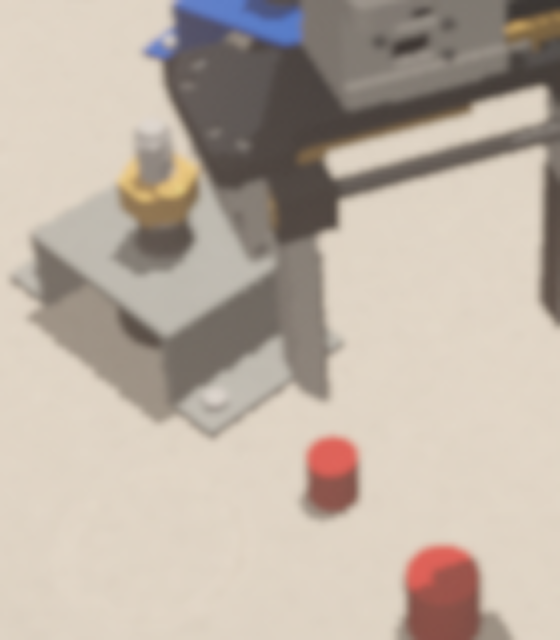

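>>> servo_tool([
  [[0,0,-0.002,-0.001,0.0015,0.08,0],[0,0,-0.002,-0.001,0.0015,0.15,0],[0,0,-0.002,-0.001,0.0015,0.21,0],[0,0,-0.002,-0.001,0.0015,0.223,0],[0,0,-0.002,-0.001,0.0015,0.223,0],[0,0,-0.002,-0.001,0.0015,0.223,0]],
])

```text
time_s: 9.92
ee_pos: [0.5144, -0.2483, 0.0522]
eef_rot: [3.14, 0.001, 1.574]
force: [0.2, 0.3, 1.1]
grip_width: 0.0942
```

```bash
python3 rel.py .5135 -.2495 .006 1.571; python3 - <<'E'
from h import *
s=camera("side");t=camera("top")
crop(s,240,240,110,140,4,"s7");crop(t,340,210,90,90,5,"t7")
E
```

```text
rot [0.0009 0.0004 0.002 ] shift [-0.0024 -0.002   0.0924] q [-0.514  0.514  1.603  0.     1.022 -0.517] t 9.9167 tau6 0.021 yaw 1.574 f [0.17 0.29 1.11] m [-0.088  0.031  0.   ]
```

View pics/s7.png

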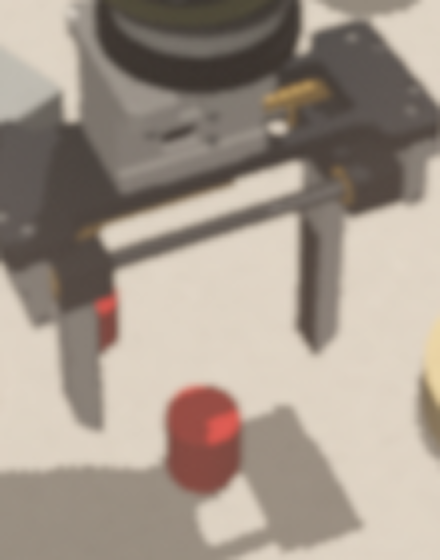

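>>> servo_tool([
  [[0.0009,0,0.002,-0.002,-0.002,0.04,0],[0.0009,0,0.002,-0.002,-0.002,0.07,0],[0.0009,0,0.002,-0.002,-0.002,0.092,0],[0.0009,0,0.002,-0.002,-0.002,0.092,0],[0.0009,0,0.002,-0.002,-0.002,0.092,0]],
])

```text
time_s: 10.43
ee_pos: [0.5142, -0.25, 0.0076]
eef_rot: [3.14, 0.002, 1.571]
force: [-0.1, 0.8, 0.9]
grip_width: 0.0939
```

```bash
python3 rel.py .5135 -.2495 .006 1.571; python3 - <<'E'
from h import *
s=camera("side");t=camera("top")
crop(s,240,240,110,140,4,"s8");crop(t,340,210,90,90,5,"t8")
E
```

```text
rot [ 0.0012  0.0011 -0.0001] shift [ 0.0009 -0.0014  0.0032] q [-5.160e-01  5.820e-01  1.621e+00 -1.000e-03  9.360e-01 -5.160e-01] t 10.4333 tau6 0.003 yaw 1.571 f [-0.1   0.75  0.95] m [-0.164  0.05   0.013]
```

View pics/s8.png

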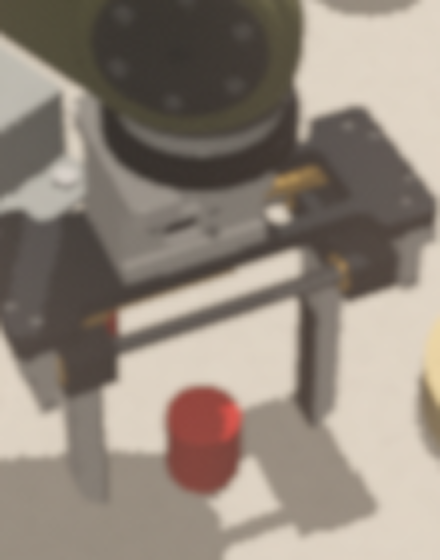

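>>> servo_tool([
  [[0.001,0.001,0,0,-0.001,0.005,0.3],[0.001,0.001,0,0,-0.001,0.005,0.5],[0.001,0.001,0,0,-0.001,0.005,0.55],[0.001,0.001,0,0,-0.001,0.005,0.6],[0.001,0.001,0,0,-0.001,0.005,0.65],[0.001,0.001,0,0,-0.001,0.005,0.8],[0.001,0.001,0,0,-0.001,0.005,1],[0.001,0.001,0,0,-0.001,0.005,1],[0.001,0.001,0,0,-0.001,0.005,1],[0.001,0.001,0,0,-0.001,0.005,1]],
], squeeze=10)

```text
time_s: 11.37
ee_pos: [0.514, -0.2502, 0.0056]
eef_rot: [3.14, 0.001, 1.571]
force: [-0.6, -0.7, 0.1]
grip_width: 0.0332
```

```bash
python3 rel.py .5135 -.2495 .006 1.571; python3 - <<'E'
from h import *
s=camera("side");t=camera("top")
crop(s,240,240,110,140,4,"s9");crop(t,340,210,90,90,5,"t9")
print(get_obs()["grip_width"])
E
```

```text
rot [ 0.0009  0.0005 -0.0002] shift [ 0.0013 -0.001  -0.0008] q [-0.517  0.585  1.621 -0.     0.934 -0.517] t 11.3667 tau6 0.0 yaw 1.571 f [-0.55 -0.69  0.11] m [-0.135  0.038 -0.035]
0.03348139290586218
```

View pics/s9.png

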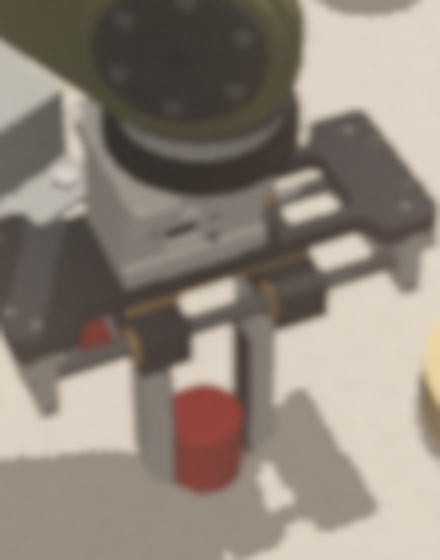

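>>> servo_tool([
  [[0,0,0,0,0,-0.03,1],[0,0,0,0,0,-0.1,1],[0,0,0,0,0,-0.17,1],[0,0,0,0,0,-0.24,1],[0,0,0,0,0,-0.31,1],[0,0,0,0,0,-0.33,1],[0,0,0,0,0,-0.33,1]],
], squeeze=15)

```text
time_s: 12.05
ee_pos: [0.5148, -0.2506, 0.1736]
eef_rot: [3.136, 0.003, 1.571]
force: [-0.6, 0.5, -0.3]
grip_width: 0.0333
```

```bash
python3 rel.py .464 -.0135 .165 1.571; python3 - <<'E'
from h import *
s=camera("side")
crop(s,240,190,120,140,4,"s10")
print(get_obs()["grip_width"])
E
```

```text
rot [ 0.0038  0.0021 -0.0002] shift [ 0.4742 -0.1016  0.0151] q [-0.517  0.372  1.5    0.     1.262 -0.517] t 12.05 tau6 -0.001 yaw 1.571 f [-0.61  0.46 -0.34] m [-0.105  0.086 -0.006]
0.03294869297209511
```

View pics/s10.png

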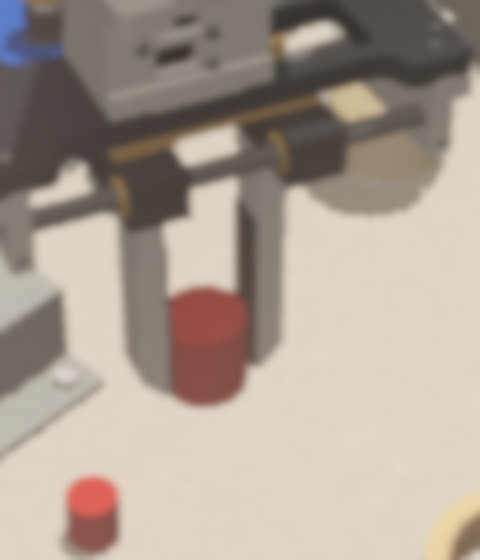

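>>> servo_tool([
  [[0.004,0.002,0,0.474,-0.102,0.015,1],[0.004,0.002,0,0.474,-0.102,0.015,1],[0.004,0.002,0,0.474,-0.102,0.015,1],[0.004,0.002,0,0.474,-0.102,0.015,1],[0.004,0.002,0,0.474,-0.102,0.015,1],[0.004,0.002,0,0.474,-0.102,0.015,1],[0.004,0.002,0,0.474,-0.102,0.015,1],[0.004,0.002,0,0.474,-0.102,0.015,1],[0.004,0.002,0,0.474,-0.102,0.015,1]],
])

```text
time_s: 12.85
ee_pos: [0.4627, -0.0135, 0.1618]
eef_rot: [-3.136, -0.002, 1.571]
force: [0.5, -0.5, 0.1]
grip_width: 0.0331
```

```bash
python3 rel.py .464 -.0135 .138 1.571; python3 - <<'E'
from fit2 import *
s=camera("side")
crop(s,170,180,100,100,6,"s11")
o=get_obs();e=o["ee_pos"];print(e,o["grip_width"])
# predicted projections using camera-frame offset (-.0013,-.0016)
x,y=e[0]-.0013,e[1]-.0016;zc=e[2]-.0056
print("cap rim c, top c",proj(s,[[x,y,zc],[x,y,zc+.033]]),"stem",proj(s,[[.4626,-.0151,.122]]))
b=(190,185,250,235);m=smask(s,"red",b);x0,y0,x1,y1=b
ys,xs=np.nonzero(m);print(xs.min(),xs.max(),ys.min(),ys.max(),m.sum())
for dy in np.arange(-.005,.0051,.001):
    P=sil(s,prism(x,y+dy,zc,0,.0165,40,.033),b); print(round(dy,3),((P-m[y0:y1,x0:x1])**2).sum().round(1),end="; ")
E
```

```text
rot [-0.0035 -0.001   0.    ] shift [-0.0001  0.0028  0.0475] q [-1.090e-01  1.530e-01  1.808e+00  1.000e-03  1.186e+00 -1.100e-01] t 12.85 tau6 0.066 yaw 1.571 f [ 0.48 -0.52  0.14] m [-0.064  0.109  0.026]
[ 0.46287165 -0.0139268   0.16201726] 0.03287342470653401
cap rim c, top c [[215.14012668 217.55709388]
 [213.39907071 203.07685146]] stem [[217.32581347 231.75998847]]
206 222 199 220 309.0
-0.005 107.6; -0.004 98.3; -0.003 90.1; -0.002 83.1; -0.001 79.8; 0.0 79.3; 0.001 78.6; 0.002 77.8; 0.003 78.7; 0.004 79.6; 0.005 79.9;
```

View pics/s11.png

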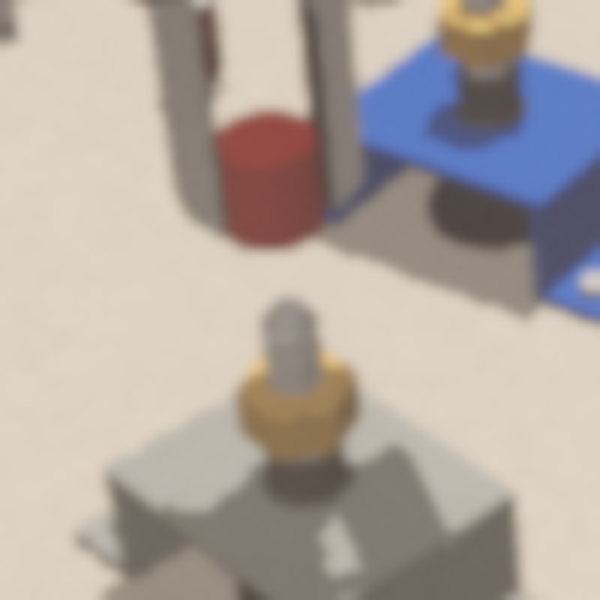

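>>> servo_tool([
  [[-0.0035,-0.001,0,0,0.003,0.02,1],[-0.0035,-0.001,0,0,0.003,0.035,1],[-0.0035,-0.001,0,0,0.003,0.047,1],[-0.0035,-0.001,0,0,0.003,0.05,1],[-0.0035,-0.001,0,0,0.003,0.05,1]],
])

```text
time_s: 13.32
ee_pos: [0.464, -0.0143, 0.1364]
eef_rot: [-3.141, -0.0, 1.569]
force: [0.8, 0.3, -0.2]
grip_width: 0.0333
```

```bash
python3 rel.py .464 -.0135 .1046 1.571; python3 - <<'E'
from fit2 import *
s=camera("side")
crop(s,170,180,100,100,6,"s12")
E
```

```text
rot [-0.0006 -0.0001 -0.0011] shift [0.0015 0.     0.0637] q [-0.11   0.184  1.836  0.     1.123 -0.108] t 13.3167 tau6 -0.005 yaw 1.569 f [ 0.77  0.28 -0.25] m [-0.046  0.026  0.035]
```

View pics/s12.png

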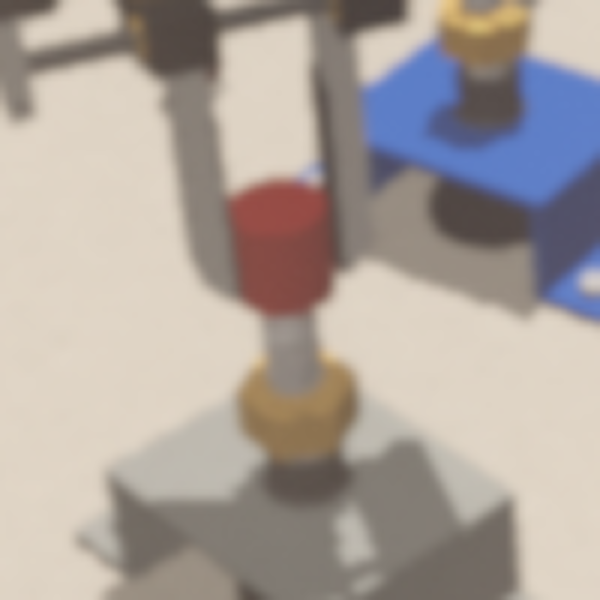

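>>> servo_tool([
  [[0,0,-0.001,0.0015,0,0.012,1],[0,0,-0.001,0.0015,0,0.022,1],[0,0,-0.001,0.0015,0,0.032,1],[0,0,-0.001,0.0015,0,0.04,1],[0,0,-0.001,0.0015,0,0.04,1]],
])

```text
time_s: 13.78
ee_pos: [0.4638, -0.0133, 0.1159]
eef_rot: [-3.14, -0.0, 1.571]
force: [-0.6, -0.3, -0.1]
grip_width: 0.0333
```

```bash
python3 rel.py .464 -.0135 .1046 1.571
```

```text
rot [-0.0009 -0.0002  0.0002] shift [-0.0004  0.0004  0.0227] q [-0.108  0.212  1.856  0.     1.075 -0.108] t 13.7833 tau6 0.0 yaw 1.571 f [-0.55 -0.27 -0.1 ] m [-0.078  0.059 -0.004]
```

>>> servo_tool([
  [[-0.0009,0,0,0,0,0.008,1],[-0.0009,0,0,0,0,0.015,1],[-0.0009,0,0,0,0,0.021,1],[-0.0009,0,0,0,0,0.022,1],[-0.0009,0,0,0,0,0.022,1]],
])

```text
time_s: 14.2
ee_pos: [0.4638, -0.0133, 0.1048]
eef_rot: [-3.141, -0.0, 1.571]
force: [-0.9, -0.6, 0.8]
grip_width: 0.0331
```

```bash
python3 rel.py .464 -.0135 .1046 1.571
```

```text
rot [-0.0002 -0.0002  0.0001] shift [-0.0004  0.0004  0.0004] q [-0.108  0.227  1.867  0.     1.048 -0.108] t 14.2 tau6 -0.0 yaw 1.571 f [-0.85 -0.57  0.79] m [-0.044  0.039  0.03 ]
```

Seated height reached. Release gently.

>>> servo_tool([
  [[0,0,0,0,0,0,0.6],[0,0,0,0,0,0,0.5],[0,0,0,0,0,0,0.3],[0,0,0,0,0,0,0],[0,0,0,0,0,0,0],[0,0,0,0,0,0,0],[0,0,0,0,0,0,0],[0,0,0,0,0,0,0],[0,0,0,0,0,0,0]],
])

```text
time_s: 14.95
ee_pos: [0.4638, -0.0133, 0.1048]
eef_rot: [-3.141, -0.0, 1.571]
force: [0.3, 1.1, 0.4]
grip_width: 0.0872
```

>>> servo_tool([
  [[0,0,0,0,0,-0.04,0],[0,0,0,0,0,-0.1,0],[0,0,0,0,0,-0.17,0],[0,0,0,0,0,-0.24,0],[0,0,0,0,0,-0.26,0],[0,0,0,0,0,-0.26,0]],
])

```text
time_s: 15.45
ee_pos: [0.4648, -0.0135, 0.2374]
eef_rot: [3.137, 0.0, 1.571]
force: [-0.4, -0.3, 0.4]
grip_width: 0.0938
```

```bash
python3 - <<'E'
from fit2 import *
s=camera("side")
crop(s,170,180,100,100,6,"s13"); cv2.imwrite("pics/side13.png",s["color"][:,:,::-1])
print(proj(s,[[.4626,-.0151,.099],[.4626,-.0151,.132]]))
b=(195,210,240,260);m=smask(s,"red",b);x0,y0,x1,y1=b
f=lambda p:((sil(s,prism(.4626,p[0],p[1],0,.0165,40,.033),b)-m[y0:y1,x0:x1])**2).sum()
r=minimize(f,[-.015,.099],method="Nelder-Mead",options=dict(initial_simplex=[[-.015,.099],[-.019,.099],[-.015,.105]]));print(r.x,r.fun)
E
```

```text
[[218.43801028 241.0674295 ]
 [216.83202392 227.62770079]]
[-0.00483713  0.09426106] 72.472900390625
```

View pics/s13.png

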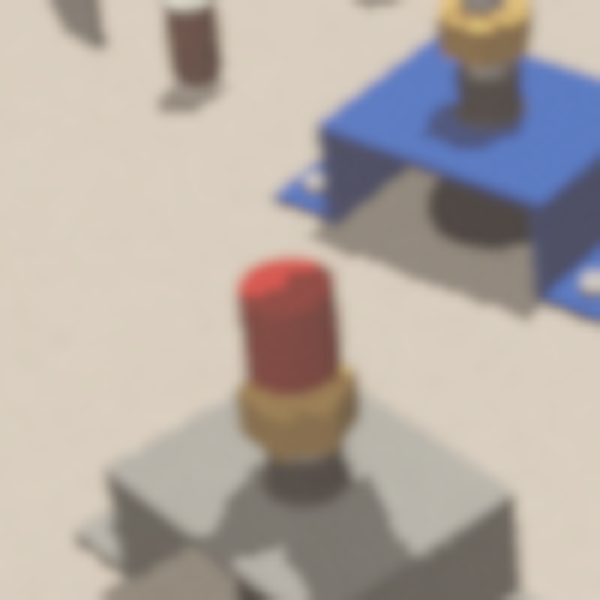

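View pics/side13.png

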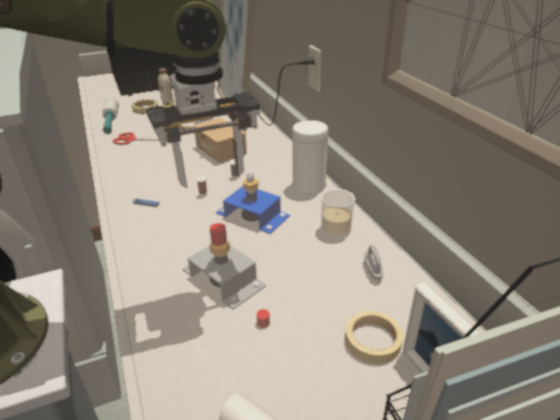

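```bash
python3 -c "
from station import *
print(get_obs()['time_s'],hand_in())"
```

```text
the job is handed in; nothing more can be done
15.5 None
```

The jam nut is run down and nipped up on the lock washer. The larger red cap is on the stem, and the job was handed in at 15.5 s. `hand_in` gives no verdict, so these are my own checks.

- **Nut:** I turned it about 2.2 rad clockwise until it stopped against the washer. Torque in the last slow turn read 0.78 N m and settled to about 0.67 N m. The target was 0.6, with over 0.8 too much, so it ended tighter than asked. From the turn past first contact I estimate at most about 100 N of clamp, inside the 40–130 N range. I could not measure the clamp force directly. I then let go of it.
- **Torque readings that disagreed:** While the arm was moving they were unreliable. Free running read about 0.16 N m instead of the stated 0.3. One reading during a quick step showed 0.995 N m, and the next, at rest, showed −0.45. I relied on the slow turn and the angle instead.
- **Cap:** It went down without resistance to a rim height of about 99 mm and was released. In the last side picture it stands upright on the stem, just above the nut, within about 1 pixel of where it should be. My automatic outline fit of the cap in that picture was poor: it put the cap about 10 mm off in y and its rim at 94 mm. I discarded it and measured by eye.
- **Bystanders and arm:** The jar, brush and spools look unmoved in the side picture, and the arm finished clear of everything.

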